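# Tip the washer tray and fit the thrust washer to the bronze planet carrier

## Robot

A 6-joint arm with a two-finger parallel gripper is mounted at the origin on the work surface. World frame = base frame: x ahead of the robot, y to its left, z up, the work surface at z = 0. Lengths are in mm, angles in rad, forces in N, time in s.
With the tool pointing down it reaches from about 350 to 875 mm from the base axis. Payload 4.2 kg.
Tool frame: the origin (TCP) lies on the mounting face of the last link; the fingertips stand 173 mm ahead of it and the grasp point (between the pads) lies grip_point_offset ahead of it (grip_point_offset is the distance from the TCP to the grasp point, in mm); z points along the fingers, y is the line along which they close (so a half turn about z gives the same grasp; the last joint's range is limited). The gripper opens to 85 mm and grips with 20 to 120 N. Pads are 22 mm wide; open, the fingers measure 114 mm over their backs; the gripper's body (76 mm by 85 mm) begins 54 mm behind the grasp point. The pads swing forward as they close: fully open they stand 13 mm farther back than shut.
Start: joints at [1.366, 0.385, 0.008, 0, -1.194, -0.259], TCP at [279.56, 558.969, 404.712] pointing down, gripper open.
Joint ranges: [-3.14, 3.14], [-1.21, 2.06], [-1.07, 1.41], [-3.16, 2.05], [-2.99, -0.16], [-3.1, 3.1]. Speed limits (rad/s): [2.79, 2.79, 3.14, 3.14, 3.14, 3.14].

## Interface

Orientations are given as a unit quaternion [x, y, z, w].
In Python, from bench import read_state, get_image, job_done, recognise, place_of, grip_point_offset gives the robot as it stands. The module is installed in compiled form; this text tells all that it offers.
- The arm moves only by the tool carry_out, never from a script. Its arguments are lists of equal length, an entry for each row: "slide": the shift along the tool's x, y, z in m, a list of three; "roll": the turn about the tool's z in degrees; "claw": the finger opening in m, from 0 to 0.0854. A call has 1 to 8 rows; each row is the pose to reach, as a shift and turn from the pose commanded when the call began, along the tool's axes at that moment; what a row does not reach only later rows make up. A row lasts 1/8 s, in which the tool goes at most 62.5 mm and 10.7 degrees, less where a joint would pass 70% of its speed; a pose out of reach is approached as far as the arm can. A call with a gripper value outside its range is refused whole. The fingers move at their own pace and stop on an object; the grip force is fixed at half the most. Time passes only in rows, so rows that repeat a pose let the fingers close. It gives the time, the measured TCP pose, the force, the opening and the grip force at its end, in the units of the state.
- read_state(): the state, without advancing time (a new reading comes with each control period).
- get_image(name): name is "scene" or "top" or "wrist"; returns a dict with "img" (420x560x3 uint8, red, green, blue), "z_map" (420x560 float32, mm along the optical axis (not along the pixel's ray), 0 where there is no reading), "mtx" (3x3 intrinsics, pixels), "world_from_camera" (4x4, takes a point from camera to world coordinates); the wrist camera has in their place "T_tool_cam" (4x4, takes a point from camera to tool coordinates, whose origin is the TCP and whose axes are the flange's). Camera axes: x right, y up, looking along -z (the intrinsics and any distortion apply to the point x, -y, -z); pixel columns grow to the right and rows downward; lengths in mm; the calibration is good to about 2 mm. A picture is of the moment at which its call begins: read the wrist's pose just before it.
- job_done(): hands the job in; it is judged then, once.
Trained networks look in a picture, given as the dict that the camera call returned (one of the last four; its "shot" number tells which), for a name from the list of things; names that differ only in an ending like _2 or _b are one class to them, and where a whole thing is asked for, a point or a joint stands for the part that bears it (a point fixed in the world has none). Each returns a list of dicts, best first, with "conf" (0 to 1); they miss things now and then, are a little off and sometimes report something else, mostly with a low value. They report only what shows in the picture. A call takes as long as a camera call. They do not tell look-alikes from the thing itself.
- recognise(picture, thing): "at" ([column, row] in pixels, amid what is visible of it).
- place_of(picture, thing): "at" ([column, row] in pixels: a listed point, or the origin of a listed thing).
The state is a dict: "clock": time; "joints": joint angles; "joint_vel": joint speeds; "joint_efforts": joint torques, N m; "position": TCP position; "ee_rot": TCP orientation; "contact_force": force on the tool from outside, world axes, zero at the start; "wrist_torque": the same for the moment, N m; "gripper_width": finger opening in mm; "grasp_force": force on a finger pad.
Only numpy, scipy, OpenCV 4.12 (cv2) and the standard library are available. Lean on these libraries where they do the work, as an engineer would, in place of code of your own. Each camera call takes 0.05 s, during which the arm holds its last target. There are 200 camera calls.

## Task

Lift the blue tray by its red bar so that it tips and the bright steel thrust washer slides down into the open corner, then lower the tray gently until it lies flat again, with the washer still in that corner. Pick the washer out of the corner and set it down flat on top of the bronze planet carrier, over its central stub, without dropping it; leave the dark steel carrier bare.

Things in the scene. Friction and masses are not known exactly. Their poses are not given: they have to be found in the camera images.
- washer: bright steel thrust washer, flat ring 56 mm outside, 36 mm bore, 5 mm thick, 55 g, loose on the floor of the blue tray. It is slippery there and slides freely once the tray is tipped by 0.4 rad or more. Origin at the centre of its underside, z up through it
- tray (a joint): tilt of the blue tray about its hinge, rad: 0 lying flat (it falls back to this when let go), growing as the red bar is lifted, stop at 0.7. The hinge is level and parallel to the bar, near the open corner, 240 mm from the bar (horizontally) and 28 mm below it when the tray is flat; lifting takes about 2 N
- tray_bar (a point): centre of the red round lifting bar, 12 mm thick and 68 mm long between two steel arms, at the tray's closed corner; when flat it is 54 mm above the bench with 50 mm free on either side of it and free space under it. Axes at zero tilt: x points level from the tray's open corner across the tray to the bar, y along the bar, z up; it turns with the tray
- tray_corner (a point): point on the tray floor (34 mm above the bench when flat) where the centre of the washer's underside lies when it rests in the open corner; same axes as tray_bar, which is 224 mm along x and 20 mm up from it. Here the washer's edge sticks out 8 mm past the floor: one finger can come down outside, in the gap (-x side), the other inside on the floor (+x side)
- bronze_seat (a point): bronze planet carrier, a fixed round assembly 110 mm wide: this point is the centre of its flat top face, 36 mm above the bench. A steel stub 16 mm thick with a tapered tip stands 14 mm up from this point. z up
- dark_seat (a point): the same point on the dark steel planet carrier, alike but for its colour; the washer does not belong there
- stand: low dark steel stand, fixed, origin on the bench under the tray's centre, axes as tray_bar; it carries the hinged blue tray: a 140 mm square, flat inside, seen as a diamond, one corner open (at -x), the opposite one at +x with the bar. Walls 12 mm high, 3 mm thick; the two at the open corner stop short and leave a gap 32 mm wide, where the floor is cut off straight
There are look-alikes about, which are no part of the job. Of the things like the part that bears bronze_seat, leave any that is pink; of the rest the larger one is meant.

How it is judged:
By the outcome, as a careful person would: the job done as asked, in the order asked, and still so for the second after the job is handed in, with the robot touching nothing.
It also fails if it takes over 53 s, if anything falls off the work surface, if the arm or the gripper's body presses on something with over 40 N, if the wrist force passes 120 N, or if a joint passes its speed limit or range.

## Working session

There is one attempt and no reset: what is moved stays moved. The work goes in short steps, Python scripts to look and compute and a tool call to move; the robot and the scene stay as the last step left them, time stands still between calls to the robot, and variables do not carry over. Pictures are saved under pics/ and viewed, at most 10 in all, crops included, and the job is handed in when it is done.

Besides the shell and the picture viewer there is one more tool, called after "Emit:" as a command line: name --pt "numbers of a row" for each row, then --argument value for the rest. carry_out: Moves the arm, as the interface text tells. Its arguments: {"type":"object","properties":{"slide":{"type":"array"},"roll":{"type":"array"},"claw":{"type":"array"}},"required":["slide","roll","claw"]}

```bash
mkdir -p pics
cat > h.py <<'E'
import numpy as np, cv2
from bench import *
from scipy.spatial.transform import Rotation as R
def pose():
    s=read_state(); T=np.eye(4); T[:3,:3]=R.from_quat(s["ee_rot"]).as_matrix(); T[:3,3]=s["position"]; return s,T
def shot(n):
    s,T=pose(); p=get_image(n)
    p["W"]=p["world_from_camera"] if n!="wrist" else T@p["T_tool_cam"]
    return p
def ray(p,uv):
    K=np.array(p["mtx"]); d=np.linalg.inv(K)@[uv[0],uv[1],1]; d=np.array([d[0],-d[1],-d[2]])
    W=np.array(p["W"]); return W[:3,3],W[:3,:3]@d
def at_z(p,uv,z):
    o,d=ray(p,uv); return o+d*(z-o[2])/d[2]
def at_depth(p,uv):
    u,v=np.round(uv).astype(int); z=p["z_map"][max(v-1,0):v+2,max(u-1,0):u+2]; z=z[z>0]
    o,d=ray(p,uv); return o+d*np.median(z) if len(z) else None
def save(p,f,box=None,k=1):
    im=p["img"]
    if box: im=im[box[1]:box[3],box[0]:box[2]]
    cv2.imwrite("pics/"+f,cv2.resize(im,None,fx=k,fy=k,interpolation=cv2.INTER_CUBIC)[:,:,::-1])
E
python3 - <<'E'
from h import *
np.set_printoptions(precision=1,suppress=True)
s,T=pose(); print(s); print("gpo",grip_point_offset); print(T)
H={"washer":34,"tray_bar":54,"tray_corner":34,"bronze_seat":36,"dark_seat":36,"stand":0}
ims=[]
for n in ("top","scene"):
    p=shot(n); print(n,p["shot"],[k for k in p], np.array(p["W"])[:3,3], p["mtx"][0][0]); save(p,n+".png")
    for t,h in H.items():
        for r in place_of(p,t)[:4]:
            print(t,np.array(r["at"]),round(r["conf"],2),at_z(p,r["at"],h),at_depth(p,r["at"]))
E
```

```text
{'clock': 0.0, 'joints': array([ 1.4,  0.4,  0. , -0. , -1.2, -0.3]), 'joint_vel': array([-0.,  0., -0.,  0., -0., -0.]), 'joint_efforts': array([  0. , -39.2,  18.8,   4.2,  -0. ,  -0. ]), 'position': array([279.5, 558.8, 403.6]), 'ee_rot': array([ 1. , -0.2, -0. ,  0. ]), 'contact_force': array([ 0.1,  0.1, -0. ]), 'wrist_torque': array([0. , 0. , 0.1]), 'grasp_force': 0.0, 'gripper_width': 85.39660899815486}
gpo 154.70000000000002
[[  0.9  -0.4  -0.  279.5]
 [ -0.4  -0.9  -0.  558.8]
 [  0.    0.   -1.  403.6]
 [  0.    0.    0.    1. ]]
top 1 ['img', 'z_map', 'mtx', 'world_from_camera', 'shot', 'W'] [306.5  -5.4 973.4] 392.1993739711621
washer [207.1 182.5] 0.72 [507.9 172.1  34. ] [507.9 172.   34.3]
tray_bar [139.2 173.7] 0.75 [527.  331.4  54. ] [525.5 329.1  60.3]
tray_corner [234.  178.3] 0.82 [517.7 106.5  34. ] [517.6 106.4  34.3]
bronze_seat [388.2 192.1] 0.93 [ 478.8 -268.5   36. ] [ 476.8 -265.5   46.7]
bronze_seat [437.7 296.9] 0.72 [ 228.2 -372.2   36. ] [ 229.  -368.4   45.6]
bronze_seat [399.5 132.8] 0.63 [ 628. -304.   36.] [ 628.8 -304.7   33.7]
dark_seat [307.2 1
[... 292 characters left out ...]
er [291.8 269.4] 0.57 [504.4 179.1  34. ] [504.2 178.8  33.4]
washer [283.7 278. ] 0.28 [532.7 190.8  34. ] [532.2 190.   32.8]
tray_bar [315.8 320.2] 0.57 [534.6 326.6  54. ] [536.6 329.2  59.5]
tray_corner [270.9 250.9] 0.72 [520.2 107.1  34. ] [520.  106.7  33.4]
bronze_seat [170.5 168. ] 0.88 [ 626.6 -306.5   36. ] [ 626.  -309.9   33.2]
bronze_seat [279.7 116.1] 0.86 [ 221.3 -380.7   36. ] [ 227.5 -369.5   44.5]
bronze_seat [221.7 161.4] 0.69 [ 485.4 -259.8   36. ] [ 485.4 -259.7   36.1]
dark_seat [289.9 267.7] 0.74 [506.6 174.   36. ] [505.8 172.7  33.9]
dark_seat [196.3 221.8] 0.61 [640.9 -69.6  36. ] [641.1 -68.7  36.9]
stand [283.9 276.2] 0.91 [517.6 165.4   0. ] [529.2 185.7  32.4]
```

View pics/top.png

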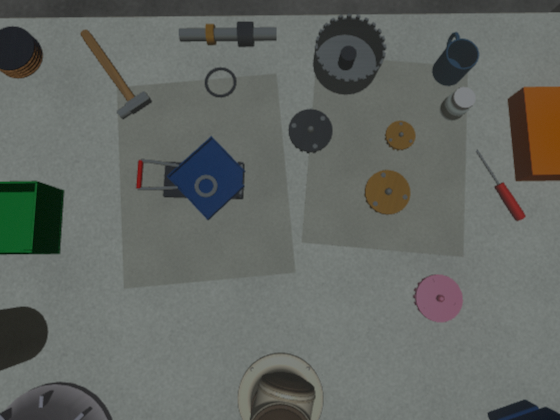

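Run:
```python
from h import *
im=cv2.imread("pics/top.png"); cv2.imwrite("pics/c1.png",cv2.resize(im[90:340,270:490],None,fx=2.4,fy=2.4,interpolation=cv2.INTER_CUBIC))
```

```text
(no output)
```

View pics/c1.png

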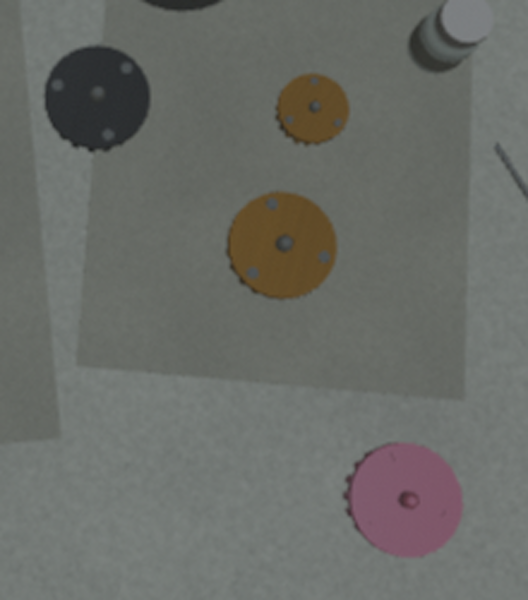

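In the top picture, the blue tray has its open corner at (245,178) and its red bar at (139,174). The washer is at (206,185). A dark ring on the bench at (220,82) is a look-alike.

Candidates for the bronze carrier are the large bronze (388,192), the small bronze (400,133) and the pink one (438,297). I exclude the pink. The large bronze is about 110 mm wide and the small one is smaller, so the large one at (388,192), world ≈ (481,-264), is meant. The crop confirms this. The dark carrier at (310,131) stays bare.

```bash
cat >> h.py <<'E'
def rel(xyz,d=None):
    "slide (mm, tool axes) and roll (deg) to bring the TCP to xyz with tool y along +-d"
    s,T=pose(); sl=T[:3,:3].T@(np.array(xyz)-T[:3,3]); r=0
    if d is not None:
        v=T[:3,:3].T@np.array([d[0],d[1],0]); r=np.degrees(np.arctan2(-v[0],v[1])); r=(r+90)%180-90
    print("slide",np.round(sl,1),"roll",round(r,1),"tcp",np.round(T[:3,3],1),"F",np.round(s["contact_force"],1),"w",round(s["gripper_width"],1),"t",round(s["clock"],2),"q6",np.round(s["joints"][5],2))
E
python3 - <<'E'
from h import *
p=shot("top"); d=at_z(p,(139.2,173.7),54)-at_z(p,(234,178.3),34); print(d, np.linalg.norm(d[:2]))
rel([531,328,330],d)
E
```

```text
[  9.31263092 224.91765366  20.        ] 225.1103640895606
slide [328.2  94.1  74.7] roll -24.2 tcp [279.5 559.  404.8] F [-0.7 -0.1  0.4] w 85.3 t 0.75 q6 -0.26
```

Emit:
carry_out --pt "0.05 0.014 0.0" --pt "0.105 0.03 0.02" --pt "0.16 0.046 0.035" --pt "0.22 0.063 0.05" --pt "0.275 0.079 0.062" --pt "0.328 0.094 0.075" --pt "0.328 0.094 0.075" --pt "0.328 0.094 0.075" --roll '[-5,-10,-15,-20,-24.2,-24.2,-24.2,-24.2]' --claw '[0.0854,0.0854,0.0854,0.0854,0.0854,0.0854,0.0854,0.0854]'

```text
clock: 1.75
position: [531.0, 328.1, 329.8]
ee_rot: [1.0, -0.021, 0.0, -0.0]
contact_force: [0.1, -0.3, -0.2]
gripper_width: 85.5
grasp_force: 0.0
```

Run:
```python
from h import *
np.set_printoptions(precision=1,suppress=True)
p=shot("wrist"); save(p,"w1.png")
for t,h in {"washer":34,"tray_bar":54,"tray_corner":34,"stand":0}.items():
    for r in place_of(p,t)[:3]: print(t,np.array(r["at"]),round(r["conf"],2),at_z(p,r["at"],h),at_depth(p,r["at"]))
hsv=cv2.cvtColor(p["img"],cv2.COLOR_RGB2HSV); m=((hsv[...,1]>150)&(hsv[...,2]>60)&((hsv[...,0]<8)|(hsv[...,0]>172))).astype(np.uint8)
n,l,st,c=cv2.connectedComponentsWithStats(m); i=1+np.argmax(st[1:,4]); print(st[i],c[i],at_z(p,c[i],57))
(c,wh,a)=cv2.minAreaRect(np.argwhere(l==i)[:,::-1].astype(np.float32)); print(c,wh,a)
b=cv2.boxPoints((c,wh,a)); print(np.array([at_z(p,q,57) for q in b]))
rel([531,328,330])
```

```text
washer [442.1 234.3] 0.89 [498.7 174.4  34. ] [498.7 174.5  34.2]
tray_bar [282.7 221.3] 0.76 [524.9 329.   54. ] [526.6 328.9  59.2]
tray_corner [516.5 210.9] 0.59 [519.6 106.2  34. ] [519.5 106.1  33.8]
stand [435.1 206. ] 0.59 [517.9 166.1   0. ] [527.8 184.5  34.4]
[274 185  12  74 795] [280.  220.6] [526.6 331.3  57. ]
(279.5, 221.5) (73.0, 11.0) 90.0
[[558.5 334.9  57. ]
 [558.1 325.6  57. ]
 [490.6 328.3  57. ]
 [491.  338.3  57. ]]
slide [0.9 1.1 0.2] roll 0 tcp [530.1 329.2 330.2] F [ 0.1 -0.6 -0.2] w 85.5 t 2.0 q6 0.72
```

View pics/w1.png

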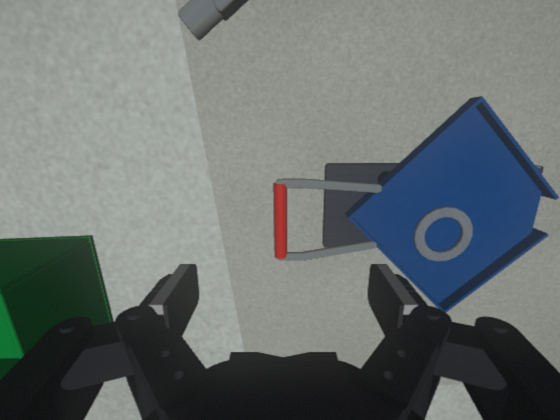

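The wrist picture shows the red bar upright at (280,221) between the arms, with free space on both sides. The washer is at (443,234) on the blue floor. The bar centre is (526,330) and the grip direction already lines up.

Emit:
carry_out --pt "-0.005 -0.002 0.035" --pt "-0.005 -0.002 0.075" --pt "-0.005 -0.002 0.105" --pt "-0.005 -0.002 0.121" --pt "-0.005 -0.002 0.121" --pt "-0.005 -0.002 0.121" --pt "-0.005 -0.002 0.121" --pt "-0.005 -0.002 0.121" --roll '[0,0,0,0,0,0,0,0]' --claw '[0.0854,0.0854,0.0854,0.0854,0.0854,0.03,0.0,0.0]'

```text
clock: 3.0
position: [526.1, 330.5, 209.7]
ee_rot: [1.0, -0.021, 0.001, -0.001]
contact_force: [0.5, 0.1, -0.4]
gripper_width: 32.4
grasp_force: 0.0
```

Emit:
carry_out --pt "0 0 0" --pt "0 0 0" --pt "0 0 0" --roll '[0,0,0]' --claw '[0.0,0.0,0.0]'

```text
clock: 3.38
position: [526.0, 330.8, 209.3]
ee_rot: [1.0, -0.02, 0.0, -0.0]
contact_force: [-2.4, 2.0, 3.7]
gripper_width: 10.0
grasp_force: 58.6
```

Emit:
carry_out --pt "0 0.0017 -0.0119" --pt "0 0.004 -0.0238" --pt "0 0.0069 -0.0355" --pt "0 0.0103 -0.0471" --pt "0 0.0144 -0.0585" --pt "0 0.019 -0.0696" --pt "0 0.0242 -0.0806" --pt "0 0.0299 -0.0912" --roll '[0,0,0,0,0,0,0,0]' --claw '[0.0,0.0,0.0,0.0,0.0,0.0,0.0,0.0]'

```text
clock: 4.38
position: [524.7, 301.0, 301.8]
ee_rot: [1.0, -0.021, 0.001, -0.002]
contact_force: [-0.6, 6.4, 0.2]
gripper_width: 9.9
grasp_force: 58.5
```

Emit:
carry_out --pt "0 0.0062 -0.0103" --pt "0 0.0129 -0.0204" --pt "0 0.0202 -0.0301" --pt "0 0.0202 -0.0301" --pt "0 0.0202 -0.0301" --pt "0 0.0202 -0.0301" --pt "0 0.0202 -0.0301" --roll '[0,0,0,0,0,0,0]' --claw '[0.0,0.0,0.0,0.0,0.0,0.0,0.0]'

```text
clock: 5.25
position: [523.9, 281.3, 332.1]
ee_rot: [1.0, -0.02, 0.002, -0.002]
contact_force: [-1.8, 7.9, 3.4]
gripper_width: 9.7
grasp_force: 58.9
```

Run:
```python
from h import *
np.set_printoptions(precision=1,suppress=True)
p=shot("scene"); save(p,"s2.png",(180,180,400,360),3)
for t in ("washer","tray_corner","tray_bar"):
    for r in place_of(p,t)[:3]: print(t,np.array(r["at"]),round(r["conf"],2),at_depth(p,r["at"]))
rel([526,330,209])
```

```text
washer [267.7 250.3] 0.44 [533.6 116.9  54.9]
washer [272.8 243.8] 0.2 [507.9  94.3  39.9]
tray_corner [267.9 246.2] 0.65 [520.7  93.   37.1]
tray_bar [221.2 160.8] 0.45 [ 485.3 -263.7   35.5]
slide [ -0.3 -48.2 123.3] roll 0 tcp [523.9 281.4 332.1] F [-1.9  7.3  3.3] w 10.0 t 5.45 q6 0.77
```

View pics/s2.png

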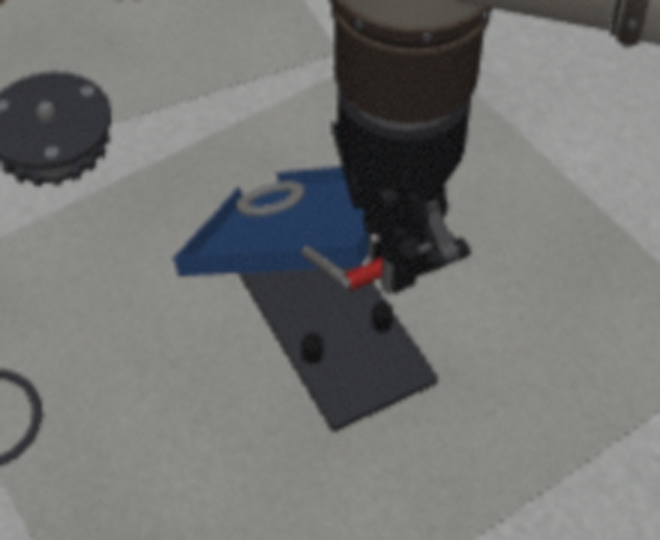

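The picture shows the tipped tray with the washer resting in the open corner at crop (270,197). I'll lower it back along the same arc.

Emit:
carry_out --pt "0 -0.0073 0.0097" --pt "0 -0.014 0.0198" --pt "0 -0.0202 0.0301" --pt "0 -0.0259 0.0407" --pt "0 -0.0311 0.0517" --pt "0 -0.0357 0.0628" --pt "0 -0.0398 0.0742" --pt "0 -0.0432 0.0858" --roll '[0,0,0,0,0,0,0,0]' --claw '[0.0,0.0,0.0,0.0,0.0,0.0,0.0,0.0]'

```text
clock: 6.45
position: [525.7, 324.0, 245.0]
ee_rot: [1.0, -0.02, 0.001, -0.001]
contact_force: [-1.2, 4.6, 0.1]
gripper_width: 9.5
grasp_force: 61.4
```

Emit:
carry_out --pt "0 -0.0016 0.006" --pt "0 -0.0029 0.0117" --pt "0 -0.0042 0.0177" --pt "0 -0.0052 0.0236" --pt "0 -0.0061 0.0296" --pt "0 -0.0065 0.0325" --pt "0 -0.0069 0.0355" --pt "0 -0.0069 0.0355" --roll '[0,0,0,0,0,0,0,0]' --claw '[0.0,0.0,0.0,0.0,0.0,0.0,0.0,0.0]'

```text
clock: 7.45
position: [526.0, 330.8, 209.5]
ee_rot: [1.0, -0.02, 0.0, -0.0]
contact_force: [-0.9, 5.5, -1.4]
gripper_width: 9.8
grasp_force: 62.6
```

Emit:
carry_out --pt "0 0 0" --pt "0 0 0" --pt "0 0 0" --pt "0 0 0" --pt "0 0 -0.02" --pt "0 0 -0.05" --pt "0 0 -0.085" --pt "0 0 -0.121" --roll '[0,0,0,0,0,0,0,0]' --claw '[0.03,0.05,0.07,0.07,0.07,0.07,0.07,0.07]'

```text
clock: 8.45
position: [525.8, 330.2, 330.6]
ee_rot: [1.0, -0.021, -0.0, 0.0]
contact_force: [-0.0, -0.1, 0.1]
gripper_width: 69.9
grasp_force: 0.0
```

Emit:
carry_out --pt "0 0.03 0" --pt "0 0.07 0" --pt "0 0.115 0" --pt "0 0.16 0" --pt "0 0.2 0" --pt "0 0.224 0" --pt "0 0.224 0" --roll '[0,0,0,0,0,0,0]' --claw '[0.0854,0.0854,0.0854,0.0854,0.0854,0.0854,0.0854]'

```text
clock: 9.32
position: [516.4, 105.1, 329.9]
ee_rot: [1.0, -0.022, -0.0, 0.0]
contact_force: [0.3, -0.3, 0.0]
gripper_width: 85.3
grasp_force: 0.0
```

Run:
```python
from h import *
np.set_printoptions(precision=1,suppress=True)
p=shot("wrist"); save(p,"w2.png")
for t,h in {"washer":34,"tray_bar":54,"tray_corner":34}.items():
    for r in place_of(p,t)[:3]: print(t,np.array(r["at"]),round(r["conf"],2),at_z(p,r["at"],h),at_depth(p,r["at"]))
# washer: low-saturation bright pixels near prediction
hsv=cv2.cvtColor(p["img"],cv2.COLOR_RGB2HSV)
w=[at_z(p,(u,v),39) for v in range(420) for u in range(560)]
w=np.array(w).reshape(420,560,3); near=np.hypot(w[...,0]-517,w[...,1]-106)<50
dz=np.array([0]); Z=p["z_map"]
o,_=ray(p,(280,210)); 
hgt=o[2]-Z  # camera nearly vertical
print("heights", [round(float(np.median(hgt[near&(hsv[...,1]<60)])),1)])
m=(near&(hsv[...,1]<60)&(hgt>30)&(hgt<48)).astype(np.uint8)
n,l,st,c=cv2.connectedComponentsWithStats(m); i=1+np.argmax(st[1:,4]); 
pts=w[l==i][:,:2].astype(np.float32); print(len(pts),cv2.minEnclosingCircle(pts),pts.mean(0))
rel([517,106,330])
```

```text
tray_bar [ 26.2 214.3] 0.65 [526.5 331.6  54. ] [527.5 327.8  58.1]
tray_corner [282.3 204.6] 0.97 [520.2 105.7  34. ] [520.1 105.8  33.6]
heights [1.0]
706 ((523.1021118164062, 106.71556091308594), 26.221860885620117) [534.9 106.4]
slide [ 0.2  1.3 -0.3] roll 0 tcp [516.8 107.3 329.7] F [ 0.7  0.1 -0. ] w 85.5 t 9.53 q6 1.02
```

View pics/w2.png

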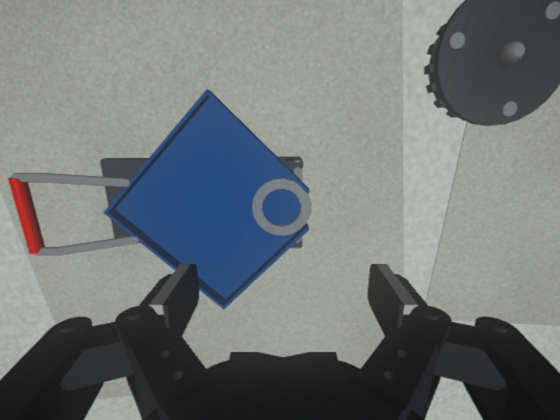

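The wrist picture shows the tray flat with the washer in the open corner at (282,207), world ≈ (518,106). The bar is at (26,214). I'll go lower with the fingers at 66 mm and measure the tip depth directly.

Emit:
carry_out --pt "0.001 0 0.02" --pt "0.001 0 0.05" --pt "0.001 0 0.075" --pt "0.001 0 0.075" --pt "0.001 0 0.075" --roll '[0,0,0,0,0]' --claw '[0.066,0.066,0.066,0.066,0.066]'

```text
clock: 10.15
position: [518.2, 107.3, 255.5]
ee_rot: [1.0, -0.02, 0.001, -0.0]
contact_force: [0.8, 0.5, 0.5]
gripper_width: 66.2
grasp_force: 0.0
```

Run:
```python
from h import *
np.set_printoptions(precision=1,suppress=True)
p=shot("wrist"); save(p,"w3.png")
K=np.array(p["mtx"]); Tc=np.array(p["T_tool_cam"]); Z=p["z_map"]
v,u=np.mgrid[:420,:560]; P=np.stack([(u-K[0,2])/K[0,0]*Z,-(v-K[1,2])/K[1,1]*Z,-Z],-1)@Tc[:3,:3].T+Tc[:3,3]
print(Tc)
f=(Z>0)&(P[...,2]<190)&(P[...,2]>120)&(abs(P[...,0])<25)
for nm,s in (("+y",P[...,1]>0),("-y",P[...,1]<0)):
    q=P[f&s]; print(nm,len(q),np.percentile(q,[0,2,50,98,100],axis=0) if len(q) else "")
s,T=pose(); Wp=P@T[:3,:3].T+T[:3,3]
hsv=cv2.cvtColor(p["img"],cv2.COLOR_RGB2HSV)
m=(np.hypot(Wp[...,0]-518,Wp[...,1]-106)<45)&(hsv[...,1]<70)&(abs(Wp[...,2]-39)<8)&(Z>0)
q=Wp[m]; print(len(q),q.mean(0),q.min(0),q.max(0))
for t,h in {"washer":34,"tray_corner":34}.items():
    for r in place_of(p,t)[:3]: print(t,np.array(r["at"]),round(r["conf"],2),at_z(p,r["at"],h))
rel([518,106,208])
```

```text
[[ 0.   1.   0.3 73. ]
 [ 1.  -0.  -0.  -0.7]
 [-0.   0.3 -1.  30.9]
 [ 0.   0.   0.   1. ]]
+y 2507 [[-10.8  31.6 120. ]
 [ -9.2  32.1 120.3]
 [  7.5  34.2 138.5]
 [ 13.5  54.2 163.7]
 [ 14.5  63.4 167.8]]
-y 2514 [[-11.5 -63.4 120. ]
 [ -9.3 -55.2 120.4]
 [  7.5 -35.5 138.5]
 [ 13.5 -33.4 163.8]
 [ 14.4 -33.2 168.4]]
2776 [519.9 106.8  38.8] [474.2  79.9  31. ] [560.5 134.4  47. ]
tray_corner [282.5 238.7] 0.63 [517.  108.1  34. ]
slide [-0.1  0.9 47.9] roll 0 tcp [518.  106.9 255.9] F [0.  0.4 0.2] w 65.7 t 10.3 q6 1.02
```

View pics/w3.png

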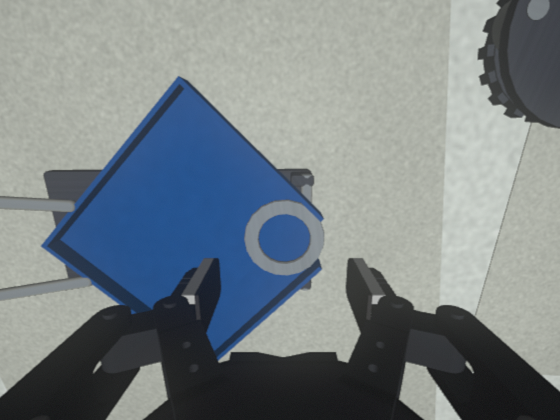

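The washer is at (284,238) between the fingers, and the centre is within about 1 mm in both directions. The tips lie 167 mm ahead at 66 mm opening, so about 169 mm when gripping. I'll descend so they end just above the 34 mm floor.

Emit:
carry_out --pt "0 0 0.015" --pt "0 0 0.032" --pt "0 0 0.044" --pt "0 0 0.051" --pt "0 0 0.051" --pt "0 0 0.051" --pt "0 0 0.051" --pt "0 0 0.051" --roll '[0,0,0,0,0,0,0,0]' --claw '[0.066,0.066,0.066,0.066,0.066,0.062,0.05,0.04]'

```text
clock: 11.3
position: [518.0, 106.7, 205.1]
ee_rot: [1.0, -0.02, 0.001, -0.0]
contact_force: [-1.2, -1.2, 5.4]
gripper_width: 51.9
grasp_force: 61.5
```

Emit:
carry_out --pt "0 0 0" --pt "0 0 0" --roll '[0,0]' --claw '[0.03,0.03]'

```text
clock: 11.55
position: [518.0, 106.7, 205.1]
ee_rot: [1.0, -0.02, 0.001, -0.0]
contact_force: [-0.1, 0.1, 5.0]
gripper_width: 51.6
grasp_force: 61.6
```

Emit:
carry_out --pt "0 0 -0.004" --pt "0 0 -0.012" --pt "0 0 -0.03" --pt "0 0 -0.06" --pt "0 0 -0.09" --pt "0 0 -0.09" --roll '[0,0,0,0,0,0]' --claw '[0.03,0.03,0.03,0.03,0.03,0.03]'

```text
clock: 12.3
position: [518.2, 106.7, 296.5]
ee_rot: [1.0, -0.021, 0.003, -0.001]
contact_force: [-0.1, -0.8, -1.0]
gripper_width: 52.0
grasp_force: 62.7
```

Run:
```python
from h import *
np.set_printoptions(precision=1,suppress=True)
p=shot("wrist"); save(p,"w4.png")
rel([482,-264,295])
for r in place_of(p,"washer")[:3]: print(r)
K=np.array(p["mtx"]); Tc=np.array(p["T_tool_cam"]); Z=p["z_map"]
v,u=np.mgrid[:420,:560]; P=np.stack([(u-K[0,2])/K[0,0]*Z,-(v-K[1,2])/K[1,1]*Z,-Z],-1)@Tc[:3,:3].T+Tc[:3,3]
hsv=cv2.cvtColor(p["img"],cv2.COLOR_RGB2HSV)
m=(abs(P[...,2]-165)<14)&(abs(P[...,1])<26)&(hsv[...,2]>70)&(Z>0)
q=P[m]; print(len(q),np.percentile(q,[1,50,99],axis=0))
A=np.c_[q[:,:2],np.ones(len(q))]; print("plane",np.linalg.lstsq(A,q[:,2],rcond=None)[0])
```

```text
slide [-20.  371.6  -0.7] roll 0 tcp [517.5 106.5 294.8] F [ 0.7  0.  -0.8] w 51.8 t 12.35 q6 1.02
4758 [[-25.4 -25.4 164.8]
 [  3.    0.1 166.5]
 [ 27.2  25.2 169.7]]
plane [ -0.   -0.  166.6]
```

View pics/w4.png

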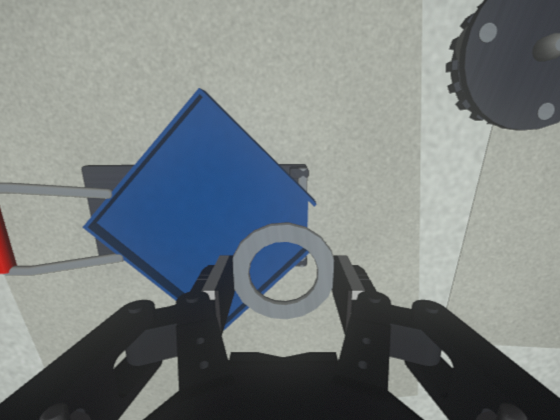

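The washer is held level and centred between the pads at (283,270), with its underside about 171 mm ahead of the TCP. I'll move beside the bronze carrier for one close look.

Emit:
carry_out --pt "-0.005 0.025 -0.01" --pt "-0.015 0.07 -0.02" --pt "-0.026 0.12 -0.02" --pt "-0.036 0.17 -0.02" --pt "-0.046 0.22 -0.02" --pt "-0.057 0.27 -0.02" --pt "-0.065 0.32 -0.02" --pt "-0.072 0.35 -0.02" --roll '[0,0,0,0,0,0,0,0]' --claw '[0.03,0.03,0.03,0.03,0.03,0.03,0.03,0.03]'

```text
clock: 13.4
position: [430.1, -242.0, 312.3]
ee_rot: [1.0, -0.022, -0.002, -0.0]
contact_force: [0.6, 0.7, -0.2]
gripper_width: 51.9
grasp_force: 62.7
```

Emit:
carry_out --pt "0 0.015 0" --pt "0 0.024 0" --pt "0 0.024 0" --pt "0 0.024 0" --roll '[0,0,0,0]' --claw '[0.03,0.03,0.03,0.03]'

```text
clock: 13.9
position: [430.5, -263.5, 313.6]
ee_rot: [1.0, -0.02, -0.0, -0.0]
contact_force: [1.1, -0.1, 0.3]
gripper_width: 51.6
grasp_force: 62.7
```

Run:
```python
from h import *
np.set_printoptions(precision=1,suppress=True)
p=shot("wrist"); save(p,"w5.png")
for r in place_of(p,"bronze_seat")[:3]: print(r,at_z(p,r["at"],36))
hsv=cv2.cvtColor(p["img"],cv2.COLOR_RGB2HSV); print(hsv[150,280])
m=((hsv[...,0]>8)&(hsv[...,0]<28)&(hsv[...,1]>110)).astype(np.uint8)
n,l,st,c=cv2.connectedComponentsWithStats(m)
for i in range(1,n):
    if st[i,4]>1500:
        w=np.array([at_z(p,(u,v),36)[:2] for v,u in np.argwhere(l==i)],np.float32); print(st[i],cv2.minEnclosingCircle(w),w.min(0),w.max(0))
o=np.array(p["W"]); K=np.array(p["mtx"]); Z=p["z_map"]
v,u=np.mgrid[:420,:560]; P=np.stack([(u-K[0,2])/K[0,0]*Z,-(v-K[1,2])/K[1,1]*Z,-Z],-1)@o[:3,:3].T+o[:3,3]
np.save("P.npy",P)
near=(np.hypot(P[...,0]-481,P[...,1]+264)<60)&(P[...,2]>20)
s=near&(P[...,2]>41)&(P[...,2]<60); print("stub?",s.sum(),P[s].mean(0),np.percentile(P[s],[2,98],axis=0))
print("face z",np.percentile(P[near][:,2],[5,50,95]))
rel([481,-264,240])
```

```text
{'at': [287.0, 156.8], 'conf': 0.89} [ 480.4 -268.5   36. ]
[23 24 85]
[  220    87   129   132 12489] ((480.48028564453125, -266.1803283691406), 54.393836975097656) [ 426.4 -319.8] [ 534.6 -212.1]
stub? 297 [ 480.6 -265.7   47.8] [[ 473.2 -272.5   44.6]
 [ 487.5 -258.7   50.9]]
face z [ 35.2 192.6 239.1]
slide [50.5 -1.5 73.8] roll 0 tcp [ 430.4 -263.5  313.8] F [ 0.7 -0.1 -0.9] w 51.9 t 14.0 q6 1.76
```

View pics/w5.png

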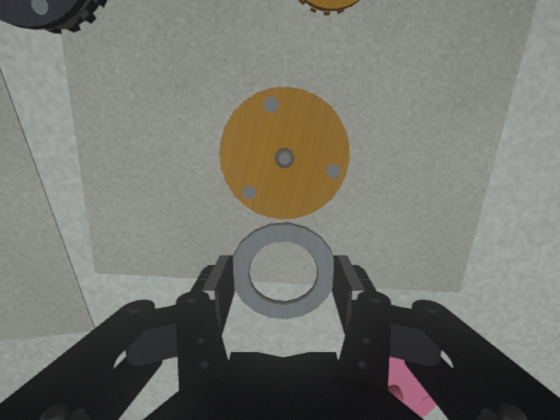

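The picture shows the large bronze carrier at (285,155), measured 109 mm wide with its stub at (285,157). The centre is (480.5,-266). The bolts are at (271,104), (333,171) and (249,192), so I'll turn 14° to keep the fingers clear of them.

Emit:
carry_out --pt "0.012 0 0" --pt "0.03 0 0.01" --pt "0.044 0 0.03" --pt "0.0495 0.0 0.055" --pt "0.0495 0.0 0.075" --pt "0.0495 0.0 0.075" --roll '[-3,-8,-12,-14,-14,-14]' --claw '[0.03,0.03,0.03,0.03,0.03,0.03]'

```text
clock: 14.75
position: [479.4, -265.6, 237.3]
ee_rot: [0.995, 0.102, -0.002, -0.001]
contact_force: [-0.4, -0.7, -0.4]
gripper_width: 52.0
grasp_force: 62.8
```

Run:
```python
from h import *
rel([480.5,-266,207.5])
```

```text
slide [ 1.1  0.7 29.8] roll 0 tcp [ 479.4 -265.6  237.3] F [-0.4 -0.7 -0.4] w 52.0 t 14.75 q6 1.98
```

Emit:
carry_out --pt "0.001 0.0005 0.01" --pt "0.001 0.0005 0.018" --pt "0.001 0.0005 0.023" --pt "0.001 0.0005 0.026" --pt "0.001 0.0005 0.028" --pt "0.001 0.0005 0.028" --roll '[0,0,0,0,0,0]' --claw '[0.03,0.03,0.03,0.03,0.03,0.03]'

```text
clock: 15.5
position: [480.8, -266.5, 210.7]
ee_rot: [0.995, 0.101, 0.0, 0.0]
contact_force: [0.1, 1.0, 0.4]
gripper_width: 52.1
grasp_force: 62.8
```

Emit:
carry_out --pt "0 0 0.0005" --pt "0 0 0.001" --pt "0 0 0.0015" --roll '[0,0,0]' --claw '[0.03,0.03,0.03]'

```text
clock: 15.88
position: [480.8, -266.5, 209.3]
ee_rot: [0.995, 0.101, 0.0, 0.0]
contact_force: [0.3, -0.4, 0.0]
gripper_width: 51.4
grasp_force: 62.8
```

Still no contact, so I'll go down in small steps until the force shows.

Emit:
carry_out --pt "0 0 0.0005" --pt "0 0 0.001" --pt "0 0 0.0015" --pt "0 0 0.0015" --roll '[0,0,0,0]' --claw '[0.03,0.03,0.03,0.03]'

```text
clock: 16.38
position: [480.8, -266.5, 207.7]
ee_rot: [0.995, 0.101, -0.0, -0.0]
contact_force: [0.1, -0.6, -0.2]
gripper_width: 52.1
grasp_force: 62.8
```

Emit:
carry_out --pt "0 0 0.0004" --pt "0 0 0.0008" --pt "0 0 0.0008" --roll '[0,0,0]' --claw '[0.03,0.03,0.03]'

```text
clock: 16.75
position: [480.8, -266.5, 207.2]
ee_rot: [0.995, 0.101, 0.0, 0.0]
contact_force: [-0.1, 0.8, 2.3]
gripper_width: 52.0
grasp_force: 63.1
```

Emit:
carry_out --pt "0 0 0.0003" --pt "0 0 0.0003" --pt "0 0 0.0003" --pt "0 0 0.0003" --pt "0 0 0.0003" --pt "0 0 0.0003" --pt "0 0 -0.01" --pt "0 0 -0.03" --roll '[0,0,0,0,0,0,0,0]' --claw '[0.03,0.056,0.06,0.066,0.07,0.07,0.07,0.07]'

```text
clock: 17.75
position: [480.6, -266.5, 237.1]
ee_rot: [0.995, 0.101, -0.001, -0.0]
contact_force: [-0.2, 0.8, 0.1]
gripper_width: 70.0
grasp_force: 0.0
```

Emit:
carry_out --pt "0 0 -0.03" --pt "-0.01 0 -0.06" --pt "-0.03 0 -0.09" --pt "-0.05 0 -0.1" --pt "-0.05 0 -0.1" --pt "-0.05 0 -0.1" --roll '[0,0,0,0,0,0]' --claw '[0.07,0.07,0.07,0.07,0.07,0.07]'

```text
clock: 18.5
position: [431.6, -276.6, 336.1]
ee_rot: [0.995, 0.101, -0.001, -0.0]
contact_force: [-0.3, -0.2, -0.5]
gripper_width: 70.5
grasp_force: 0.0
```

Run:
```python
from h import *
np.set_printoptions(precision=1,suppress=True)
p=shot("wrist"); save(p,"w6.png")
for r in place_of(p,"washer")[:2]: print(r,at_z(p,r["at"],36))
o=np.array(p["W"]); K=np.array(p["mtx"]); Z=p["z_map"]
v,u=np.mgrid[:420,:560]; P=np.stack([(u-K[0,2])/K[0,0]*Z,-(v-K[1,2])/K[1,1]*Z,-Z],-1)@o[:3,:3].T+o[:3,3]
hsv=cv2.cvtColor(p["img"],cv2.COLOR_RGB2HSV); r=np.hypot(P[...,0]-480.7,P[...,1]+266)
m=(r<32)&(r>14)&(hsv[...,1]<70)&(P[...,2]<60); q=P[m]
print(m.sum(),q.min(0),q.max(0)); A=np.c_[q[:,:2]-[480.7,-266],np.ones(len(q))]; print(np.round(np.linalg.lstsq(A,q[:,2],rcond=None)[0],3))
t=shot("top"); print([(r["conf"],at_z(t,r["at"],54)) for r in place_of(t,"tray_bar")[:1]],read_state()["clock"])
```

```text
1723 [ 453.9 -294.2   35.2] [ 508.6 -238.8   43.1]
[ 0.   0.  40.7]
[(0.77, array([529.7, 332.5,  54. ]))] 18.7
```

View pics/w6.png

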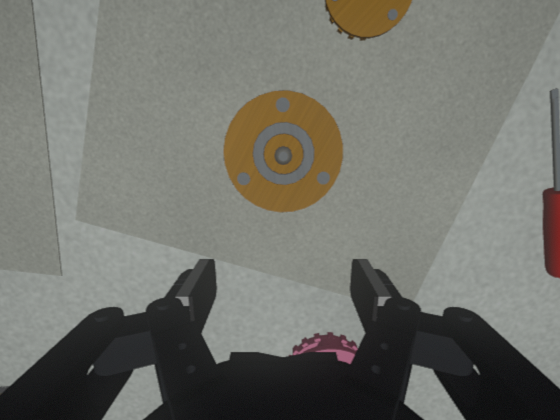

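The picture shows the washer lying flat (top at about 41 mm, no tilt) around the stub at (283,154) on the large bronze carrier. The gripper is clear of everything.

```bash
python3 -c "
from bench import *
print(job_done())"
```

```text
the job is handed in; nothing more can be done
None
```

I tipped the tray until the washer slid into the open corner, lowered it flat, set the washer flat over the stub of the large bronze carrier, left the dark carrier bare, and handed the job in at about 19 s.

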